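# Wind a hydraulic valve open to its stop, back it off a quarter turn and lock it

## Robot

A 7-joint arm with a two-finger parallel gripper is mounted at the origin on the work surface. World frame = base frame: x ahead of the robot, y to its left, z up, the work surface at z = 0. Lengths are in m, angles in rad, forces in N, time in s.
With the tool pointing down it reaches from about 0.425 to 0.925 m from the base axis. Payload 6.8 kg.
Tool frame: the origin (TCP) lies between the finger pads; the fingertips stand 22 mm ahead of it and the grasp point (between the pads) lies 3 mm ahead of it; z points along the fingers, y is the line along which they close (so a half turn about z gives the same grasp; the last joint's range is limited). The gripper opens to 85 mm and grips with 20 to 120 N. Pads are 22 mm wide; open, the fingers measure 114 mm over their backs; the gripper's body (76 mm by 85 mm) begins 54 mm behind the grasp point. The pads swing forward as they close: fully open they stand 13 mm farther back than shut.
Start: joints at [-1.322, 0.477, 0.022, 1.555, -0.011, 1.109, -0.083], TCP at [0.236, 0.633, 0.253] pointing down, gripper open.
Joint ranges: [-2.96, 2.96], [-0.34, 2.1], [-1.41, 1.46], [0.24, 2.44], [-1.37, 4.51], [0.17, 1.92], [-2.96, 2.96]. Speed limits (rad/s): [2.39, 2.39, 3.14, 3.14, 3.14, 3.14, 3.14].

## Interface

Orientations are given as a unit quaternion [w, x, y, z].
In Python, from cell import arm gives the robot as it stands.
- The arm moves only by the shell command python3 jog.py [FORCE], which reads ROWS from standard input. ROWS is a JSON list of rows, 1 to 12 of them, each of 7 numbers: a rotation vector rx, ry, rz in rad, then dx, dy, dz in m, then the finger opening in m; each row is the pose to reach, as a shift and turn from the pose commanded when the command began, along the tool's axes at that moment; what a row does not reach only later rows make up. A row lasts 1/10 s, in which the tool goes at most 0.05 m and 0.15 rad, less where a joint would pass 70% of its speed; a pose out of reach is approached as far as the arm can. The fingers move at their own pace and stop on an object; FORCE is the grip in N (left out, the last holds). Time passes only in rows, so rows that do not move let the fingers close. It prints the time, the measured TCP pose, the force, the opening and the grip force at its end. Input that does not fit is refused with a message, and nothing moves.
- arm.state(): the state, without advancing time (a new reading comes with each control period).
- arm.grab_frame(name): name is "scene" or "top"; returns the picture (420x560x3 uint8, blue, green, red); there is no depth.
- arm.calibration(name): a dict with "fx", "fy", "cx", "cy" (pixels), "k1" (the pictures are not rectified: a ray, as slopes to the right and down, at radius r is drawn at 1 + k1 r^2 times it, then the intrinsics apply), "pose" (4x4, takes a point from camera to world coordinates). Camera axes: x right, y down, z forward; pixel columns grow to the right and rows downward; lengths in m; the calibration is good to about 2 mm. A picture is of the moment at which its call begins. calibration takes no time and is no camera call.
- arm.finish_job(): hands the job in; it is judged then, once.
The state is a dict: "t": time; "qpos": joint angles; "joint_velocities": joint speeds; "joint_efforts": joint torques, N m; "ee_pos": TCP position; "tool_rot": TCP orientation; "wrist_force": force on the tool from outside, world axes, zero at the start; "torque": the same for the moment, N m; "finger_gap": finger opening in m; "grip_force": force on a finger pad.
Only numpy, scipy, OpenCV 4.12 (cv2) and the standard library are available. Lean on these libraries where they do the work, as an engineer would, in place of code of your own. Each camera call takes 0.05 s, during which the arm holds its last target. There are 200 camera calls.

## Task

Open the valve on the hydraulic manifold: take the black crank grip of the red handwheel and wind it anticlockwise (seen from above), which takes more than one full turn, until you feel it come up hard against its open stop; then back it off clockwise by a quarter of a turn so that it cannot jam. Finally swing the yellow-tipped lock lever fully over to its other side, leaving the wheel where you set it, and do not shift the loose parts lying around.

Things in the scene. Friction and masses are not known exactly. Their poses are not given: they have to be found in the camera images.
- manifold: aluminium hydraulic block fixed on the table; origin on the table top, x away from the robot, y left (yaw up to 0.25 rad). Tall part: x -85..175, y -10..160, 70 mm high, with the handwheel at (0, 75) and a black solenoid valve with red knob at (140, 70), 151 mm high. Low part: x -80..80, y -150..-10, 30 mm high, with the lock lever at (0, -80). Black gauge at (-135, 120), 56 mm wide, 44 mm high.
- hub (a point): centre of the top of the red handwheel's hub, on its vertical axis, 137 mm above the table. Rim: 140 mm across, bar 14 mm thick, 8 mm below this point. The wheel stays where it is left; turning takes about 0.12 N m (2 N at the grip). Anticlockwise from above opens. The open stop is rigid and 6.5 to 10 rad away at the start; where it lies differs each time and must be felt.
- crank_grip (a point): point on the axis of the black upright crank grip on the wheel's rim: a cylinder 18 mm in diameter, 56 mm long, that spins freely on its own axis, so the hand need not turn with it. The point is 70 mm from the wheel's axis, 20 mm below the grip's top, 36 mm above its foot, 175 mm above the table. Use only the position; the orientation spins.
- stem_tip (a point): centre of the flat top of the steel stem, 12 mm across, that rises through the hub as the valve opens: about 14 mm per turn (2.23 mm per rad). It cannot be pushed directly and stands 10 to 18 mm above the hub at the start.
- lock_lever (a joint): angle of the lock lever (rad): 0 leans 0.5 rad towards the manifold's -x side (the robot), 1.0 is fully over, leaning 0.5 rad to the +x side. Starts between 0 and 0.2. It stays where it is left and is moved by about 1 N at its tip.
- lock_lever_tip (a point): centre of the yellow ball, 26 mm across, at the end of the lock lever. The lever is a 10 mm steel rod 80 mm long from its pivot to this point; the pivot is a horizontal axis along the manifold's y, 52 mm above the table at x 0, y -80 mm in the manifold's frame. Its block is 70 x 50 mm and 25 mm high, on the low step.
- red_cap_a: loose red plastic cap, 52 mm across, 30 mm high, before the manifold; bystander. Origin: centre of the underside.
- red_cap_b: the same cap, behind the manifold's low part; bystander.
- yellow_collar: loose flat yellow plastic ring, 84 mm across, 14 mm high; bystander.
- spanner: loose steel spanner, 180 mm; bystander.
- screwdriver: loose screwdriver, 200 mm; bystander.
- oil_bottle: closed blue oil bottle, 60 mm across, 160 mm high; bystander.
- hex_plug: loose steel plug, 32 mm across, 35 mm high, behind the manifold's low part; bystander.

How it is judged:
By the outcome, as a careful person would: the job done as asked, in the order asked, and still so for the second after the job is handed in, with the robot touching nothing.
It also fails if it takes over 72 s, if anything falls off the work surface, if the arm or the gripper's body presses on something with over 40 N, if the wrist force passes 120 N, or if a joint passes its speed limit or range.

## Working session

There is one attempt and no reset: what is moved stays moved. The work goes in short steps, Python scripts to look and compute and a shell command to move; the robot and the scene stay as the last step left them, time stands still between calls to the robot, and variables do not carry over. Pictures are saved under pics/ and viewed, at most 10 in all, crops included, and the job is handed in when it is done.

```bash
ls; mkdir -p pics; python3 - <<'E'
from cell import arm
import cv2
s=arm.state(); print(s)
for n in("scene","top"):
    cv2.imwrite(f"pics/{n}0.png",arm.grab_frame(n)); print(n,arm.calibration(n))
E
```

```text
cell.py
jog.py
pics
{'t': 0.0, 'qpos': array([-1.32208231,  0.47779812,  0.02238546,  1.55643566, -0.01150463,
        1.10929527, -0.08311053]), 'joint_velocities': array([-3.10302274e-03, -5.01936881e-05,  1.70714953e-03, -7.56464385e-04,
       -5.54682646e-04, -8.36901703e-04, -2.81539284e-04]), 'joint_efforts': array([ 1.19599019e-03, -5.96461558e+01,  1.60876472e+00, -2.81191528e+01,
        1.25004954e-02,  9.79997450e-03, -1.42532480e-05]), 'ee_pos': array([0.23561736, 0.6319637 , 0.25233457]), 'tool_rot': array([-8.55319685e-05,  1.77477497e-01,  9.84124444e-01, -8.99751555e-04]), 'wrist_force': array([0.77964802, 0.75113457, 0.55415849]), 'torque': array([-0.0518207 , -0.02492512, -0.00047053]), 'grip_force': 0.0, 'finger_gap': 0.08543534312372388}
scene {'fx': 381.53881372924445, 'fy': 381.53881372924445, 'cx': 278.05894779299996, 'cy': 208.96278326238806, 'k1': -0.03321204170067702, 'pose': array([[ 0.08899603,  0.54922228, -0.83092394,  1.28774244],
       [ 0.99585973, -0.06457913,  0.06397609, -0.03054145],
       [-0.01852325, -0.8331773 , -0.55269564,  0.59468752],
       [ 0.        ,  0.        ,  0.        ,  1.        ]])}
top {'fx': 383.1822864844972, 'fy': 383.1822864844972, 'cx': 277.49872204135664, 'cy': 218.6672896225446, 'k1': -0.008474391111227657, 'pose': array([[-0.02956336, -0.99619307,  0.08200841,  0.45818386],
       [-0.99949551,  0.03041444,  0.00914793,  0.02319473],
       [-0.01160735, -0.0816966 , -0.99658965,  1.2541592 ],
       [ 0.        ,  0.        ,  0.        ,  1.        ]])}
```
View pics/scene0.png

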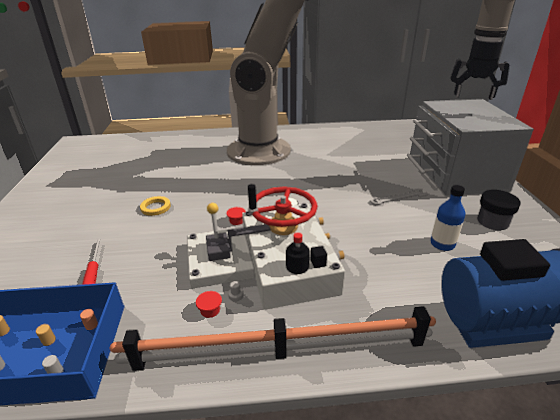

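View pics/top0.png

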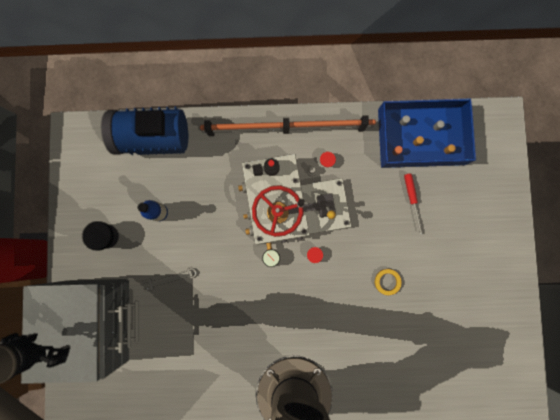

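The scene view shows the wheel centred near (284,205), the black grip at (252,197) and the lever ball at (213,208). In the top view the wheel is near (277,211) and the ball near (331,214).

```bash
cat > h.py <<'E'
from cell import arm
import numpy as np, cv2
from scipy.spatial.transform import Rotation as R
C={n:arm.calibration(n) for n in("scene","top")}
def ray(n,u,v):
    c=C[n]; d=np.array([(u-c["cx"])/c["fx"],(v-c["cy"])/c["fy"]]); s=d.copy()
    for _ in range(8): s=d/(1+c["k1"]*(s@s))
    return c["pose"][:3,3], c["pose"][:3,:3]@np.array([*s,1])
def plane(n,u,v,z):
    o,d=ray(n,u,v); return o+d*(z-o[2])/d[2]
def proj(n,p):
    c=C[n]; q=c["pose"][:3,:3].T@(np.asarray(p)-c["pose"][:3,3]); s=q[:2]/q[2]; s=s*(1+c["k1"]*(s@s))
    return s*c["fx"]+[c["cx"],c["cy"]]
def two(a,b):
    (o,d),(p,e)=ray("scene",*a),ray("top",*b); d=d/np.linalg.norm(d);e=e/np.linalg.norm(e)
    t,_,_,_=np.linalg.lstsq(np.c_[d,-e],p-o,rcond=None); x,y=o+d*t[0],p+e*t[1]; return (x+y)/2,np.linalg.norm(x-y)
def pose():
    s=arm.state(); return s["ee_pos"],R.from_quat(s["tool_rot"],scalar_first=True)
def totool(v):  # world vector -> tool axes now
    return pose()[1].inv().apply(v)
def red(im):
    h=cv2.cvtColor(im,cv2.COLOR_BGR2HSV); return (((h[...,0]<8)|(h[...,0]>172))&(h[...,1]>150)&(h[...,2]>70)).astype(np.uint8)
E
python3 - <<'E'
from h import *
t=cv2.imread("pics/top0.png"); s=cv2.imread("pics/scene0.png")
for n,im,box in(("top",t,(235,180,320,240)),("scene",s,(240,180,325,232))):
    m=red(im); k=np.zeros_like(m); x0,y0,x1,y1=box; k[y0:y1,x0:x1]=m[y0:y1,x0:x1]
    cs,_=cv2.findContours(k,cv2.RETR_EXTERNAL,cv2.CHAIN_APPROX_NONE); c=max(cs,key=len)
    e=cv2.fitEllipse(cv2.convexHull(c)); print(n,e,plane(n,*e[0],.129),proj(n,plane(n,*e[0],.137)))
cv2.imwrite("pics/crop.png",np.hstack([cv2.resize(t[170:270,235:345],(400,364),interpolation=2),cv2.resize(s[175:275,190:300],(400,364),interpolation=2)]))
def yel(im):
    h=cv2.cvtColor(im,cv2.COLOR_BGR2HSV); return cv2.inRange(h,(15,130,90),(32,255,255))
for im in(t,s):
    n,l,st,ce=cv2.connectedComponentsWithStats(yel(im)); print([(*st[i],ce[i].round(1)) for i in range(1,n) if st[i,4]>15])
E
```

```text
top ((276.9919128417969, 210.60252380371094), (49.740440368652344, 50.04973220825195), 106.30770874023438) [0.57469077 0.03431199 0.129     ] [276.99191284 210.6025238 ]
scene ((283.20697021484375, 206.2667694091797), (39.589263916015625, 66.3772201538086), 89.77942657470703) [0.57813051 0.03574553 0.129     ] [283.20697021 206.26676941]
[(np.int32(414), np.int32(137), np.int32(9), np.int32(8), np.int32(50), array([418.2, 140.4])), (np.int32(445), np.int32(145), np.int32(10), np.int32(8), np.int32(54), array([449.6, 148.5])), (np.int32(275), np.int32(202), np.int32(10), np.int32(5), np.int32(23), array([280. , 203.5])), (np.int32(267), np.int32(209), np.int32(6), np.int32(11), np.int32(29), array([269.3, 215. ])), (np.int32(327), np.int32(210), np.int32(8), np.int32(9), np.int32(54), array([330.6, 214.2])), (np.int32(278), np.int32(217), np.int32(9), np.int32(6), np.int32(41), array([281.3, 219.2])), (np.int32(267), np.int32(243), np.int32(4), np.int32(7), np.int32(27), array([268.4, 245.9])), (np.int32(375), np.int32(269), np.int32(27), np.int32(26), np.int32(341), array([387.9, 281.6]))]
[(np.int32(140), np.int32(197), np.int32(31), np.int32(18), np.int32(342), array([154.6, 205.5])), (np.int32(207), np.int32(203), np.int32(11), np.int32(10), np.int32(84), array([212.2, 207.6])), (np.int32(273), np.int32(212), np.int32(21), np.int32(8), np.int32(92), array([283.1, 216. ])), (np.int32(319), np.int32(218), np.int32(4), np.int32(5), np.int32(16), array([320.9, 219.9])), (np.int32(270), np.int32(225), np.int32(27), np.int32(7), np.int32(127), array([283.7, 228.4])), (np.int32(339), np.int32(251), np.int32(5), np.int32(7), np.int32(25), array([341.4, 253.9])), (np.int32(0), np.int32(315), np.int32(10), np.int32(21), np.int32(124), array([  3.1, 326.4])), (np.int32(36), np.int32(325), np.int32(19), np.int32(20), np.int32(248), array([ 45.5, 334.1]))]
```

View pics/crop.png

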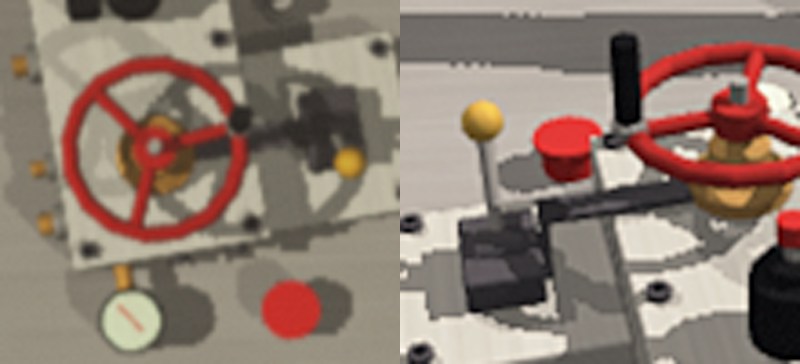

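The crop shows the grip's top at top-view (301,202) and scene-view (252,185), its foot at scene (252,209), and the stem inside the hub. The ball stands clear of everything.

```bash
python3 - <<'E'
from h import *
t=cv2.imread("pics/top0.png"); s=cv2.imread("pics/scene0.png")
def dark(im,b):
    x0,y0,x1,y1=b; m=(im[y0:y1,x0:x1].max(2)<60).astype(np.uint8)
    n,l,st,ce=cv2.connectedComponentsWithStats(m)
    return [(st[i]+[x0,y0,0,0,0]).tolist()+(ce[i]+[x0,y0]).round(1).tolist() for i in range(1,n) if st[i,4]>8]
print(dark(t,(293,193,310,212))); print(dark(s,(244,178,262,215)))
print("top grip@.195",plane("top",301,202.4,.195),"scene@.195",plane("scene",251.8,185.8,.195), "2v",two((251.8,185.8),(301,202.4)))
hub=np.array([.5764,.035,.137]); print("ball",two((212.2,207.6),(330.6,214.2)))
p,r=pose(); print(p,r.as_matrix().round(4).tolist())
tgt=R.from_matrix([[-1,0,0],[0,1,0],[0,0,-1]]); print("rotvec tool",(r.inv()*tgt).as_rotvec(), "shift to hub", totool(hub-p))
E
```

```text
[[298, 200, 6, 6, 29, 300.9, 202.5], [304, 206, 6, 5, 16, 306.2, 207.8], [293, 209, 5, 3, 14, 294.9, 210.1]]
[[248, 184, 8, 26, 177, 251.7, 196.1]]
top grip@.195 [ 0.58872388 -0.03376554  0.195     ] scene@.195 [ 0.59311047 -0.03106842  0.195     ] 2v (array([ 0.58903246, -0.03247719,  0.19274705]), np.float64(0.0028160829953378158))
ball (array([ 0.55949332, -0.12338947,  0.12552076]), np.float64(0.0004939072445422435))
[0.2355749  0.63202587 0.25240341] [[-0.937, 0.3492, -0.0005], [0.3492, 0.937, -0.0016], [-0.0001, -0.0017, -1.0]]
rotvec tool [-1.66803950e-03 -1.88802311e-04 -3.56758330e-01] shift to hub [-0.52785643 -0.44021121  0.11619489]
```

```bash
echo '[[0,0,-0.12,-0.03,-0.027,0,0.085],[0,0,-0.24,-0.07,-0.062,-0.01,0.05],[0,0,-0.357,-0.105,-0.093,-0.02,0.05],[0,0,-0.357,-0.14,-0.124,-0.03,0.05],[0,0,-0.357,-0.175,-0.155,-0.03,0.05],[0,0,-0.357,-0.21,-0.186,-0.03,0.05],[0,0,-0.357,-0.245,-0.217,-0.03,0.05],[0,0,-0.357,-0.28,-0.248,-0.03,0.05],[0,0,-0.357,-0.315,-0.279,-0.03,0.05],[0,0,-0.357,-0.35,-0.31,-0.03,0.05],[0,0,-0.357,-0.385,-0.341,-0.03,0.05],[0,0,-0.357,-0.42,-0.372,-0.03,0.05]]' | python3 jog.py
python3 - <<'E'
from h import *
p,r=pose(); print(p,r.as_matrix().round(4).tolist(), totool(np.array([.590,-.0325,.26])-p))
E
```

```text
t: 1.3
ee_pos: [0.4997, 0.1353, 0.2832]
tool_rot: [-0.0, -0.0, 1.0, 0.0]
wrist_force: [-0.0, 1.1, -0.2]
finger_gap: 0.0497
grip_force: 0.0
[0.49969287 0.13532119 0.28319455] [[-1.0, -0.0003, -0.0002], [-0.0003, 1.0, 0.0], [0.0002, 0.0, -1.0]] [-0.09026652 -0.16784667  0.02316828]
```

```bash
echo '[[0,0,0,-0.022,-0.042,0.02,0.05],[0,0,0,-0.045,-0.084,0.03,0.05],[0,0,0,-0.067,-0.126,0.04,0.05],[0,0,0,-0.085,-0.16,0.043,0.05],[0,0,0,-0.090,-0.168,0.043,0.05],[0,0,0,-0.090,-0.168,0.043,0.05]]' | python3 jog.py
python3 - <<'E'
from h import *
t=arm.grab_frame("top"); s=arm.grab_frame("scene"); cv2.imwrite("pics/t1.png",t); cv2.imwrite("pics/s1.png",s)
p,_=pose(); print(p, proj("scene",p+[0,0,-.003]),proj("scene",p+[0,0,-.022]))
cv2.imwrite("pics/c1.png",cv2.resize(s[130:250,190:330],(700,600),interpolation=2))
E
```

```text
t: 1.9
ee_pos: [0.5895, -0.0325, 0.2398]
tool_rot: [-0.0, 0.002, 1.0, -0.0]
wrist_force: [-0.3, 0.7, 0.3]
finger_gap: 0.0503
grip_force: 0.0
[ 0.58893325 -0.02911056  0.24003762] [251.53679206 166.87910898] [252.05606533 175.08580468]
```

View pics/c1.png

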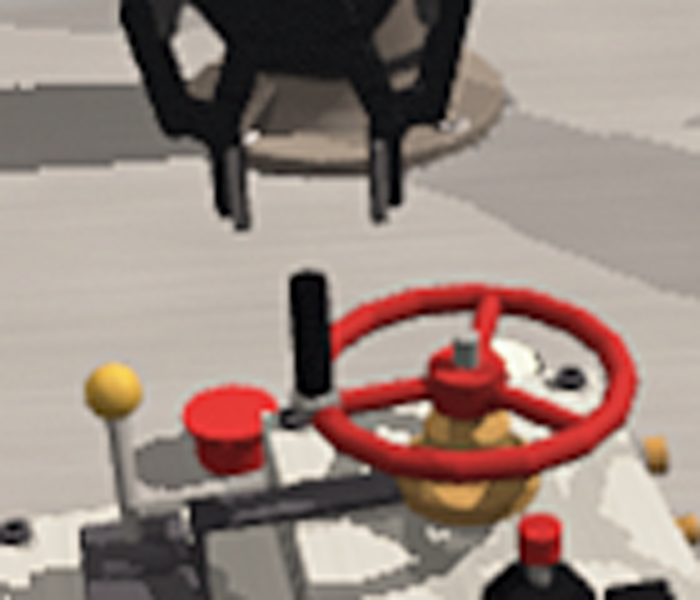

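The fingers straddle the grip: in the crop their middle is at column 308 and the grip is at 310. Descend and close.

```bash
echo '[[0,0,0,0,0,0,0.05],[0,0,0,0,0,0.02,0.05],[0,0,0,0,0,0.045,0.05],[0,0,0,0,0,0.062,0.05],[0,0,0,0,0,0.062,0.05],[0,0,0,0,0,0.062,0.01],[0,0,0,0,0,0.062,0.01],[0,0,0,0,0,0.062,0.01],[0,0,0,0,0,0.062,0.01],[0,0,0,0,0,0.062,0.01]]' | python3 jog.py 40; echo '[[0,0,0,0,0,0,0.01],[0,0,0,0,0,0,0.01]]' | python3 jog.py
```

```text
t: 3.0
ee_pos: [0.5906, -0.0323, 0.1799]
tool_rot: [0.002, 0.001, 1.0, -0.001]
wrist_force: [0.9, -4.6, 3.8]
finger_gap: 0.0169
grip_force: 39.8
t: 3.2
ee_pos: [0.5906, -0.0324, 0.1799]
tool_rot: [0.002, 0.001, 1.0, -0.001]
wrist_force: [1.4, -5.7, 4.5]
finger_gap: 0.0169
grip_force: 39.8
```

```bash
cat > circ.py <<'E'
import sys; from h import *
# args: cx cy curx cury(commanded) r step n  -> tool-axes shifts
cx,cy,x,y,r,st,n=map(float,sys.argv[1:]); a0=np.arctan2(y-cy,x-cx); print("a0",a0.round(4))
for k in range(1,int(n)+1):
    a=a0+k*st; X,Y=cx+r*np.cos(a),cy+r*np.sin(a); print(f"0 0 0 {-(X-x):.4f} {Y-y:.4f} 0 0.01; ",end="")
print("\nend",X,Y)
E
python3 circ.py .5764 .035 .590 -.0325 .0695 .2 12
```

```text
a0 -1.372
0 0 0 -0.0134 0.0035 0 0.01; 0 0 0 -0.0256 0.0101 0 0.01; 0 0 0 -0.0362 0.0190 0 0.01; 0 0 0 -0.0448 0.0299 0 0.01; 0 0 0 -0.0511 0.0422 0 0.01; 0 0 0 -0.0549 0.0556 0 0.01; 0 0 0 -0.0559 0.0694 0 0.01; 0 0 0 -0.0541 0.0832 0 0.01; 0 0 0 -0.0496 0.0963 0 0.01; 0 0 0 -0.0426 0.1083 0 0.01; 0 0 0 -0.0334 0.1187 0 0.01; 0 0 0 -0.0223 0.1270 0 0.01; 
end 0.6122976143850147 0.0945114382406003
```

```bash
echo '[[0,0,0,-0.0134,0.0035,0,0.01],[0,0,0,-0.0256,0.0101,0,0.01],[0,0,0,-0.0362,0.0190,0,0.01],[0,0,0,-0.0448,0.0299,0,0.01],[0,0,0,-0.0511,0.0422,0,0.01],[0,0,0,-0.0549,0.0556,0,0.01]]' | python3 jog.py
python3 - <<'E'
from h import *
for k in range(2):
    p,r=pose(); st=arm.state(); print(st["t"],p,st["wrist_force"],st["torque"],st["finger_gap"],np.arctan2(p[1]-.035,p[0]-.5764),np.hypot(p[1]-.035,p[0]-.5764)); im=arm.grab_frame("top")
cv2.imwrite("pics/t2.png",im)
E
python3 circ.py .5764 .035 .6449 .0231 .0695 .2 12
```

```text
t: 3.8
ee_pos: [0.6414, 0.0265, 0.1797]
tool_rot: [-0.004, -0.0, 1.0, 0.001]
wrist_force: [-19.2, -0.9, 20.4]
finger_gap: 0.0172
grip_force: 41.3
3.8 [0.64137127 0.02647926 0.1797231 ] [-19.1636331   -0.9016069   20.36273851] [-0.08777611  4.05651121 -0.03277291] 0.017192669057046594 -0.13040210871412647 0.06552761663138269
3.85 [0.64160145 0.02974544 0.17978816] [-15.41003728   2.72610596  17.87989676] [0.03202023 3.13471784 0.03246373] 0.017274658406721488 -0.08041583190595186 0.06541283659934502
a0 -0.172
0 0 0 -0.0010 0.0138 0 0.01; 0 0 0 0.0008 0.0276 0 0.01; 0 0 0 0.0053 0.0407 0 0.01; 0 0 0 0.0123 0.0527 0 0.01; 0 0 0 0.0215 0.0631 0 0.01; 0 0 0 0.0326 0.0714 0 0.01; 0 0 0 0.0451 0.0774 0 0.01; 0 0 0 0.0586 0.0807 0 0.01; 0 0 0 0.0725 0.0813 0 0.01; 0 0 0 0.0862 0.0791 0 0.01; 0 0 0 0.0992 0.0743 0 0.01; 0 0 0 0.1110 0.0669 0 0.01; 
end 0.533942405207547 0.09002365531696227
```

```bash
python3 circ.py .5718 .0355 .6449 .0231 .070 .2 12
```

```text
a0 -0.168
0 0 0 0.0031 0.0146 0 0.01; 0 0 0 0.0050 0.0285 0 0.01; 0 0 0 0.0095 0.0417 0 0.01; 0 0 0 0.0166 0.0538 0 0.01; 0 0 0 0.0260 0.0641 0 0.01; 0 0 0 0.0372 0.0725 0 0.01; 0 0 0 0.0498 0.0784 0 0.01; 0 0 0 0.0634 0.0817 0 0.01; 0 0 0 0.0774 0.0823 0 0.01; 0 0 0 0.0912 0.0800 0 0.01; 0 0 0 0.1042 0.0751 0 0.01; 0 0 0 0.1161 0.0676 0 0.01; 
end 0.5288170101380614 0.090749095762089
```

```bash
echo '[[0,0,0,0.0031,0.0146,0,0.01],[0,0,0,0.0050,0.0285,0,0.01],[0,0,0,0.0095,0.0417,0,0.01],[0,0,0,0.0166,0.0538,0,0.01],[0,0,0,0.0260,0.0641,0,0.01],[0,0,0,0.0372,0.0725,0,0.01],[0,0,0,0.0498,0.0784,0,0.01],[0,0,0,0.0634,0.0817,0,0.01]]' | python3 jog.py; echo '[[0,0,0,0,0,0,0.01]]' | python3 jog.py
python3 circ.py .5718 .0355 .5815 .1048 .070 .2 12
```

```text
t: 4.7
ee_pos: [0.5817, 0.1043, 0.1799]
tool_rot: [0.001, 0.001, 1.0, -0.001]
wrist_force: [0.8, -11.1, 6.3]
finger_gap: 0.0166
grip_force: 40.2
t: 4.8
ee_pos: [0.5802, 0.1045, 0.1799]
tool_rot: [0.0, 0.001, 1.0, -0.001]
wrist_force: [-3.3, -8.6, 8.8]
finger_gap: 0.0169
grip_force: 40.4
a0 1.4317
0 0 0 0.0140 0.0006 0 0.01; 0 0 0 0.0278 -0.0017 0 0.01; 0 0 0 0.0408 -0.0066 0 0.01; 0 0 0 0.0527 -0.0140 0 0.01; 0 0 0 0.0628 -0.0237 0 0.01; 0 0 0 0.0708 -0.0351 0 0.01; 0 0 0 0.0764 -0.0480 0 0.01; 0 0 0 0.0793 -0.0616 0 0.01; 0 0 0 0.0794 -0.0756 0 0.01; 0 0 0 0.0768 -0.0893 0 0.01; 0 0 0 0.0715 -0.1023 0 0.01; 0 0 0 0.0637 -0.1139 0 0.01; 
end 0.5178188409359553 -0.009064946607196915
```

```bash
echo '[[0,0,0,0.0140,0.0006,0,0.01],[0,0,0,0.0278,-0.0017,0,0.01],[0,0,0,0.0408,-0.0066,0,0.01],[0,0,0,0.0527,-0.0140,0,0.01],[0,0,0,0.0628,-0.0237,0,0.01],[0,0,0,0.0708,-0.0351,0,0.01],[0,0,0,0.0764,-0.0480,0,0.01],[0,0,0,0.0793,-0.0616,0,0.01],[0,0,0,0.0794,-0.0756,0,0.01]]' | python3 jog.py; echo '[[0,0,0,0,0,0,0.01]]' | python3 jog.py
python3 circ.py .5722 .0352 .5021 .0292 .070 .2 11
```

```text
t: 5.7
ee_pos: [0.5013, 0.0323, 0.1798]
tool_rot: [0.0, -0.001, 1.0, 0.001]
wrist_force: [-3.0, 3.5, 14.1]
finger_gap: 0.0171
grip_force: 40.9
t: 5.8
ee_pos: [0.5014, 0.0296, 0.1798]
tool_rot: [0.0, 0.001, 1.0, 0.0]
wrist_force: [-3.8, -1.7, 14.3]
finger_gap: 0.0168
grip_force: 40.9
a0 -3.0562
0 0 0 -0.0029 -0.0137 0 0.01; 0 0 0 -0.0082 -0.0267 0 0.01; 0 0 0 -0.0159 -0.0383 0 0.01; 0 0 0 -0.0258 -0.0482 0 0.01; 0 0 0 -0.0374 -0.0559 0 0.01; 0 0 0 -0.0504 -0.0612 0 0.01; 0 0 0 -0.0641 -0.0637 0 0.01; 0 0 0 -0.0781 -0.0635 0 0.01; 0 0 0 -0.0918 -0.0606 0 0.01; 0 0 0 -0.1046 -0.0549 0 0.01; 0 0 0 -0.1160 -0.0469 0 0.01; 
end 0.6180714163419883 -0.01767544952792347
```

```bash
echo '[[0,0,0,-0.0029,-0.0137,0,0.01],[0,0,0,-0.0082,-0.0267,0,0.01],[0,0,0,-0.0159,-0.0383,0,0.01],[0,0,0,-0.0258,-0.0482,0,0.01],[0,0,0,-0.0374,-0.0559,0,0.01],[0,0,0,-0.0504,-0.0612,0,0.01],[0,0,0,-0.0641,-0.0637,0,0.01],[0,0,0,-0.0781,-0.0635,0,0.01],[0,0,0,-0.0918,-0.0606,0,0.01]]' | python3 jog.py; echo '[[0,0,0,0,0,0,0.01]]' | python3 jog.py
python3 circ.py .5720 .0352 .5939 -.0314 .070 .1 12
```

```text
t: 6.7
ee_pos: [0.5939, -0.0315, 0.1798]
tool_rot: [0.0, 0.001, 1.0, -0.0]
wrist_force: [-2.1, -0.6, 11.6]
finger_gap: 0.0171
grip_force: 40.7
t: 6.8
ee_pos: [0.5961, -0.0305, 0.1799]
tool_rot: [0.002, 0.0, 1.0, -0.0]
wrist_force: [2.4, -3.8, 7.4]
finger_gap: 0.0168
grip_force: 40.4
a0 -1.2531
0 0 0 -0.0065 0.0026 0 0.01; 0 0 0 -0.0127 0.0058 0 0.01; 0 0 0 -0.0186 0.0095 0 0.01; 0 0 0 -0.0241 0.0139 0 0.01; 0 0 0 -0.0292 0.0187 0 0.01; 0 0 0 -0.0337 0.0241 0 0.01; 0 0 0 -0.0377 0.0298 0 0.01; 0 0 0 -0.0410 0.0360 0 0.01; 0 0 0 -0.0438 0.0424 0 0.01; 0 0 0 -0.0459 0.0491 0 0.01; 0 0 0 -0.0473 0.0559 0 0.01; 0 0 0 -0.0480 0.0629 0 0.01; 
end 0.6419013171811732 0.03148437672294159
```

```bash
cat > check.py <<'E'
from h import *
st=arm.state(); p=st["ee_pos"]; d=p[:2]-[.572,.0352]; a=np.arctan2(d[1],d[0]); t=np.array([-np.sin(a),np.cos(a)])
f=st["wrist_force"][:2]@t; print(f"CHK angle {a:.3f} r {np.hypot(*d):.4f} Ftan {f:.1f} Frad {st['wrist_force'][:2]@d/np.hypot(*d):.1f} gap {st['finger_gap']:.4f}"); raise SystemExit(int(f<-14))
E
cat > steps.py <<'E'
import sys; from h import *
x,y,n=map(float,sys.argv[1:4]); st=float(sys.argv[4]) if len(sys.argv)>4 else .1; c=np.array([.572,.0352]); a=np.arctan2(y-c[1],x-c[0]); q=np.array([x,y])
for k in range(int(n)):
    s=[]
    for j in(1,2):
        b=a+(2*k+j)*st; P=(c+.07*np.array([np.cos(b),np.sin(b)])-q).round(4); s.append(f"0 0 0 {-P[0]:.4f} {P[1]:.4f} 0 0.01")
    q=q+P; print("; ".join(s), q, round(b,3))
E
python3 check.py; python3 steps.py .5939 -.0314 9
```

```text
CHK angle -1.219 r 0.0700 Ftan 0.9 Frad 4.4 gap 0.0168
0 0 0 -0.0065 0.0026 0 0.01; 0 0 0 -0.0127 0.0058 0 0.01 [ 0.6066 -0.0256] -1.053
0 0 0 -0.0059 0.0037 0 0.01; 0 0 0 -0.0114 0.0081 0 0.01 [ 0.618  -0.0175] -0.853
0 0 0 -0.0051 0.0048 0 0.01; 0 0 0 -0.0096 0.0102 0 0.01 [ 0.6276 -0.0073] -0.653
0 0 0 -0.0040 0.0057 0 0.01; 0 0 0 -0.0073 0.0119 0 0.01 [0.6349 0.0046] -0.453
0 0 0 -0.0028 0.0064 0 0.01; 0 0 0 -0.0049 0.0131 0 0.01 [0.6398 0.0177] -0.253
0 0 0 -0.0014 0.0068 0 0.01; 0 0 0 -0.0021 0.0138 0 0.01 [0.6419 0.0315] -0.053
0 0 0 -0.0000 0.0070 0 0.01; 0 0 0 0.0007 0.0139 0 0.01 [0.6412 0.0454] 0.147
0 0 0 0.0013 0.0069 0 0.01; 0 0 0 0.0034 0.0136 0 0.01 [0.6378 0.059 ] 0.347
0 0 0 0.0027 0.0065 0 0.01; 0 0 0 0.0060 0.0126 0 0.01 [0.6318 0.0716] 0.547
```

```bash
echo '[[0,0,0,-0.0065,0.0026,0,0.01],[0,0,0,-0.0127,0.0058,0,0.01],[0,0,0,-0.0127,0.0058,0,0.01]]' | python3 jog.py >/dev/null && python3 check.py &&
echo '[[0,0,0,-0.0059,0.0037,0,0.01],[0,0,0,-0.0114,0.0081,0,0.01],[0,0,0,-0.0114,0.0081,0,0.01]]' | python3 jog.py >/dev/null && python3 check.py &&
echo '[[0,0,0,-0.0051,0.0048,0,0.01],[0,0,0,-0.0096,0.0102,0,0.01],[0,0,0,-0.0096,0.0102,0,0.01]]' | python3 jog.py >/dev/null && python3 check.py &&
echo '[[0,0,0,-0.0040,0.0057,0,0.01],[0,0,0,-0.0073,0.0119,0,0.01],[0,0,0,-0.0073,0.0119,0,0.01]]' | python3 jog.py >/dev/null && python3 check.py
```

```text
CHK angle -1.029 r 0.0698 Ftan 1.7 Frad 4.9 gap 0.0171
CHK angle -0.824 r 0.0696 Ftan 1.2 Frad 4.0 gap 0.0166
CHK angle -0.617 r 0.0695 Ftan 1.0 Frad 2.5 gap 0.0167
CHK angle -0.412 r 0.0694 Ftan 1.5 Frad 0.8 gap 0.0169
```

```bash
echo '[[0,0,0,-0.0028,0.0064,0,0.01],[0,0,0,-0.0049,0.0131,0,0.01],[0,0,0,-0.0049,0.0131,0,0.01]]' | python3 jog.py >/dev/null && python3 check.py &&
echo '[[0,0,0,-0.0014,0.0068,0,0.01],[0,0,0,-0.0021,0.0138,0,0.01],[0,0,0,-0.0021,0.0138,0,0.01]]' | python3 jog.py >/dev/null && python3 check.py &&
echo '[[0,0,0,0,0.0070,0,0.01],[0,0,0,0.0007,0.0139,0,0.01],[0,0,0,0.0007,0.0139,0,0.01]]' | python3 jog.py >/dev/null && python3 check.py &&
echo '[[0,0,0,0.0013,0.0069,0,0.01],[0,0,0,0.0034,0.0136,0,0.01],[0,0,0,0.0034,0.0136,0,0.01]]' | python3 jog.py >/dev/null && python3 check.py &&
echo '[[0,0,0,0.0027,0.0065,0,0.01],[0,0,0,0.0060,0.0126,0,0.01],[0,0,0,0.0060,0.0126,0,0.01]]' | python3 jog.py >/dev/null && python3 check.py; python3 steps.py .6318 .0716 8
```

```text
CHK angle -0.208 r 0.0694 Ftan 1.9 Frad -1.3 gap 0.0170
CHK angle -0.009 r 0.0693 Ftan 0.8 Frad -2.6 gap 0.0172
CHK angle 0.187 r 0.0693 Ftan 0.9 Frad -3.7 gap 0.0169
CHK angle 0.271 r 0.0691 Ftan -14.7 Frad -0.4 gap 0.0167
0 0 0 0.0039 0.0058 0 0.01; 0 0 0 0.0084 0.0111 0 0.01 [0.6234 0.0827] 0.747
0 0 0 0.0050 0.0049 0 0.01; 0 0 0 0.0105 0.0093 0 0.01 [0.6129 0.092 ] 0.947
0 0 0 0.0059 0.0038 0 0.01; 0 0 0 0.0121 0.0070 0 0.01 [0.6008 0.099 ] 1.147
0 0 0 0.0065 0.0026 0 0.01; 0 0 0 0.0133 0.0045 0 0.01 [0.5875 0.1035] 1.347
0 0 0 0.0068 0.0012 0 0.01; 0 0 0 0.0138 0.0017 0 0.01 [0.5737 0.1052] 1.547
0 0 0 0.0070 -0.0002 0 0.01; 0 0 0 0.0140 -0.0011 0 0.01 [0.5597 0.1041] 1.747
0 0 0 0.0068 -0.0015 0 0.01; 0 0 0 0.0134 -0.0038 0 0.01 [0.5463 0.1003] 1.947
0 0 0 0.0064 -0.0029 0 0.01; 0 0 0 0.0124 -0.0064 0 0.01 [0.5339 0.0939] 2.147
```

```bash
echo '[[0,0,0,0.0010,0.0028,0,0.01],[0,0,0,0.0010,0.0028,0,0.01],[0,0,0,0.0010,0.0028,0,0.01]]' | python3 jog.py; python3 check.py;echo '[[0,0,0,0,0,0,0.01],[0,0,0,0,0,0,0.01]]' | python3 jog.py; python3 check.py; mkdir -p pics; python3 - <<'E'
from h import *
cv2.imwrite("pics/t3.png",arm.grab_frame("top"));cv2.imwrite("pics/s3.png",arm.grab_frame("scene"))
E
```

```text
t: 9.5
ee_pos: [0.6385, 0.0539, 0.18]
tool_rot: [0.003, 0.004, 1.0, -0.005]
wrist_force: [5.4, -19.1, 5.0]
finger_gap: 0.017
grip_force: 40.5
CHK angle 0.274 r 0.0691 Ftan -19.8 Frad 0.0 gap 0.0170
t: 9.7
ee_pos: [0.6385, 0.0539, 0.18]
tool_rot: [0.003, 0.004, 1.0, -0.005]
wrist_force: [5.6, -19.6, 4.0]
finger_gap: 0.0171
grip_force: 40.5
CHK angle 0.274 r 0.0691 Ftan -20.4 Frad 0.1 gap 0.0171
```

```bash
python3 - <<'E'
import numpy as np
x,y=.6368,.0618
for b in np.r_[np.linspace(.1,-1.307,9)]:
    X,Y=.572+.07*np.cos(b),.0352+.07*np.sin(b); print(f"0 0 0 {-(X-x):.4f} {Y-y:.4f} 0 0.01; ",end="")
print(X,Y)
E
```

```text
0 0 0 -0.0049 -0.0196 0 0.01; 0 0 0 -0.0050 -0.0319 0 0.01; 0 0 0 -0.0030 -0.0440 0 0.01; 0 0 0 0.0011 -0.0556 0 0.01; 0 0 0 0.0072 -0.0663 0 0.01; 0 0 0 0.0150 -0.0758 0 0.01; 0 0 0 0.0244 -0.0838 0 0.01; 0 0 0 0.0350 -0.0899 0 0.01; 0 0 0 0.0465 -0.0942 0 0.01; 0.5902523195900781 -0.032378493839250753
```

```bash
echo '[[0,0,0,-0.0049,-0.0196,0,0.01],[0,0,0,-0.0050,-0.0319,0,0.01],[0,0,0,-0.0030,-0.0440,0,0.01],[0,0,0,0.0011,-0.0556,0,0.01],[0,0,0,0.0072,-0.0663,0,0.01],[0,0,0,0.0150,-0.0758,0,0.01],[0,0,0,0.0244,-0.0838,0,0.01],[0,0,0,0.0330,-0.0889,0,0.01],[0,0,0,0.0420,-0.0928,0,0.01],[0,0,0,0.0465,-0.0942,0,0.01],[0,0,0,0.0465,-0.0942,0,0.01]]' | python3 jog.py; python3 check.py; echo '[[0,0,0,0,0,0,0.01],[0,0,0,0,0,0,0.01],[0,0,0,0,0,0,0.01],[0,0,0,0,0,0,0.01]]' | python3 jog.py; python3 check.py
python3 - <<'E'
from h import *
cv2.imwrite("pics/t4.png",arm.grab_frame("top"));cv2.imwrite("pics/s4.png",arm.grab_frame("scene"))
E
```

```text
t: 10.9
ee_pos: [0.5902, -0.0325, 0.1799]
tool_rot: [0.001, 0.001, 1.0, -0.0]
wrist_force: [-0.4, -5.4, 9.1]
finger_gap: 0.0169
grip_force: 40.8
CHK angle -1.308 r 0.0701 Ftan -1.8 Frad 5.1 gap 0.0169
t: 11.3
ee_pos: [0.5903, -0.0324, 0.1799]
tool_rot: [0.001, 0.001, 1.0, -0.001]
wrist_force: [-0.7, -4.8, 9.2]
finger_gap: 0.0168
grip_force: 40.9
CHK angle -1.306 r 0.0701 Ftan -1.9 Frad 4.4 gap 0.0168
```

```bash
echo '[[0,0,0,0,0,0,0.05],[0,0,0,0,0,0,0.05],[0,0,0,0,0,0,0.05],[0,0,0,0,0,0,0.05],[0,0,0,0,0,0,0.05],[0,0,0,0,0,0,0.05]]' | python3 jog.py; echo '[[0,0,0,0,0,-0.02,0.05],[0,0,0,0,0,-0.05,0.05],[0,0,0,0,0,-0.08,0.05],[0,0,0,0.03,-0.035,-0.08,0.05],[0,0,0,0.06,-0.07,-0.08,0],[0,0,0,0.08,-0.095,-0.08,0],[0,0,0,0.08,-0.095,-0.08,0],[0,0,0,0.08,-0.095,-0.08,0],[0,0,0,0.08,-0.095,-0.08,0],[0,0,0,0.08,-0.095,-0.08,0]]' | python3 jog.py
python3 - <<'E'
from h import *
t,s=arm.grab_frame("top"),arm.grab_frame("scene")
cv2.imwrite("pics/t5.png",t);cv2.imwrite("pics/s5.png",s)
print(pose()[0])
cv2.imwrite("pics/c5.png",np.hstack([cv2.resize(t[170:270,235:345],(400,364),interpolation=2),cv2.resize(s[140:240,190:300],(400,364),interpolation=2)]))
E
```

```text
t: 12.0
ee_pos: [0.5896, -0.0305, 0.1782]
tool_rot: [-0.0, -0.0, 1.0, 0.0]
wrist_force: [-1.4, -0.3, -0.5]
finger_gap: 0.0498
grip_force: 0.0
t: 13.0
ee_pos: [0.5105, -0.1243, 0.2581]
tool_rot: [-0.0, -0.001, 1.0, 0.0]
wrist_force: [-0.2, 0.1, 0.3]
finger_gap: 0.0001
grip_force: 0.0
[ 0.51027961 -0.12471494  0.25807414]
```

View pics/c5.png

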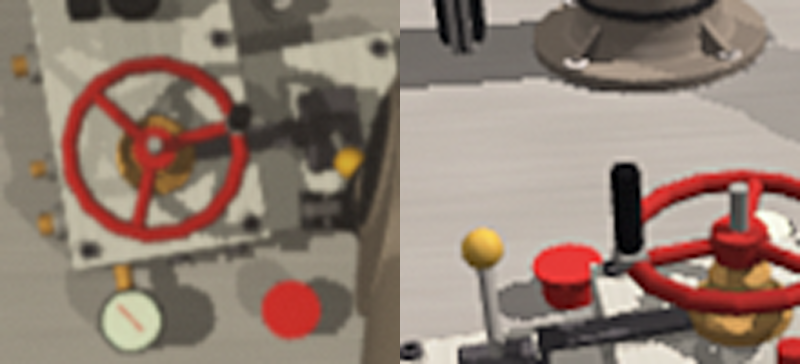

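The wheel's grip is back near its start angle (top-view crop (240,118)) with the stem visibly taller. The ball is untouched, at crop (348,162). Next I lower the closed fingers behind it and push.

```bash
echo '[[0,0,0,0,0,0.04,0],[0,0,0,0,0,0.08,0],[0,0,0,0,0,0.115,0],[0,0,0,0,0,0.128,0],[0,0,0,0,0,0.128,0]]' | python3 jog.py; echo '[[0,0,0,-0.01,0.001,0,0],[0,0,0,-0.02,0.002,0,0],[0,0,0,-0.03,0.003,0,0],[0,0,0,-0.04,0.004,0,0],[0,0,0,-0.05,0.005,0,0],[0,0,0,-0.06,0.006,0,0],[0,0,0,-0.07,0.007,0,0],[0,0,0,-0.08,0.008,0,0],[0,0,0,-0.08,0.008,0,0]]' | python3 jog.py
```

```text
t: 13.6
ee_pos: [0.5088, -0.1252, 0.1288]
tool_rot: [-0.002, -0.0, 1.0, 0.0]
wrist_force: [-0.4, 0.0, -0.1]
finger_gap: 0.0002
grip_force: 0.0
t: 14.5
ee_pos: [0.5914, -0.1172, 0.1302]
tool_rot: [0.001, -0.001, 1.0, -0.0]
wrist_force: [-0.5, -0.3, -0.0]
finger_gap: -0.0
grip_force: 0.0
```

```bash
echo '[[0,0,0,-0.005,0.0005,0,0],[0,0,0,-0.01,0.001,0,0],[0,0,0,-0.01,0.001,0,0],[0,0,0,-0.01,0.001,0,0]]' | python3 jog.py; echo '[[0,0,0,-0.004,0.0004,0,0],[0,0,0,-0.004,0.0004,0,0],[0,0,0,-0.004,0.0004,0,0]]' | python3 jog.py; echo '[[0,0,0,-0.004,0.0004,0,0],[0,0,0,-0.004,0.0004,0,0],[0,0,0,-0.004,0.0004,0,0]]' | python3 jog.py | sed -n 2,4p
python3 - <<'E'
from h import *
s=arm.grab_frame("scene");cv2.imwrite("pics/s6.png",s);cv2.imwrite("pics/c6.png",cv2.resize(s[140:260,180:320],(700,600),interpolation=2))
E
```

```text
t: 14.9
ee_pos: [0.5999, -0.1167, 0.1304]
tool_rot: [0.0, -0.0, 1.0, -0.0]
wrist_force: [-0.4, 0.1, -0.1]
finger_gap: -0.0001
grip_force: 0.0
t: 15.2
ee_pos: [0.6039, -0.1162, 0.1304]
tool_rot: [0.0, -0.0, 1.0, 0.0]
wrist_force: [-1.0, 0.0, -0.7]
finger_gap: -0.0
grip_force: 0.0
ee_pos: [0.608, -0.1158, 0.1304]
tool_rot: [0.0, -0.0, 1.0, -0.0]
wrist_force: [-0.4, 0.1, -0.2]
```

View pics/c6.png

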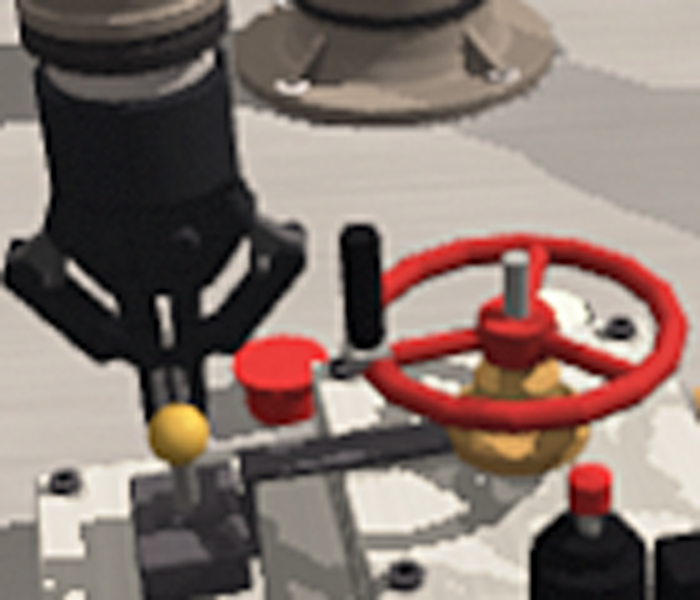

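The ball (crop (180,434)) is leaning over ahead of the fingers with no stop force yet. The knuckle stays clear of the grip. Keep pushing gently.

```bash
echo '[[0,0,0,-0.003,0,0,0],[0,0,0,-0.003,0,0,0],[0,0,0,-0.003,0,0,0]]' | python3 jog.py | sed -n 2,4p; echo '[[0,0,0,-0.003,0,0,0],[0,0,0,-0.003,0,0,0],[0,0,0,-0.003,0,0,0]]' | python3 jog.py | sed -n 2,4p;  echo '[[0,0,0,-0.003,0,0,0],[0,0,0,-0.003,0,0,0],[0,0,0,-0.003,0,0,0]]' | python3 jog.py | sed -n 2,4p
```

```text
ee_pos: [0.6104, -0.1158, 0.1301]
tool_rot: [-0.0, -0.0, 1.0, 0.0]
wrist_force: [-1.6, 0.5, 0.5]
ee_pos: [0.6108, -0.1159, 0.1297]
tool_rot: [-0.003, 0.0, 1.0, 0.001]
wrist_force: [-9.3, 0.0, 4.8]
ee_pos: [0.6111, -0.1159, 0.1291]
tool_rot: [-0.006, 0.0, 1.0, 0.001]
wrist_force: [-17.3, 1.5, 10.4]
```

The lever has hit its stop. Back away, rise and verify.

```bash
echo '[[0,0,0,0.02,-0.002,0,0],[0,0,0,0.05,-0.005,0,0],[0,0,0,0.08,-0.008,-0.02,0],[0,0,0,0.09,-0.01,-0.06,0],[0,0,0,0.09,-0.03,-0.1,0],[0,0,0,0.09,-0.07,-0.14,0],[0,0,0,0.09,-0.11,-0.15,0],[0,0,0,0.09,-0.15,-0.15,0],[0,0,0,0.09,-0.19,-0.15,0],[0,0,0,0.09,-0.2,-0.15,0],[0,0,0,0.09,-0.2,-0.15,0],[0,0,0,0.09,-0.2,-0.15,0]]' | python3 jog.py
python3 - <<'E'
from h import *
t,s=arm.grab_frame("top"),arm.grab_frame("scene")
def yel(im,b):
    x0,y0,x1,y1=b; m=cv2.inRange(cv2.cvtColor(im[y0:y1,x0:x1],cv2.COLOR_BGR2HSV),(15,130,90),(32,255,255)); n,l,st,ce=cv2.connectedComponentsWithStats(m); i=1+np.argmax(st[1:,4]); return ce[i]+[x0,y0]
a,b=yel(s,(195,195,240,250)),yel(t,(315,180,350,230)); print(a,b,"ball",two(a,b))
def grip(im,b):
    x0,y0,x1,y1=b; m=(im[y0:y1,x0:x1].max(2)<60).astype(np.uint8); n,l,st,ce=cv2.connectedComponentsWithStats(m); i=1+np.argmax(st[1:,4]); return ce[i]+[x0,y0]
for n,im,bx in(("t",t,(293,193,304,206)),("s",s,(244,178,262,215))):
    print(n,grip(cv2.imread({"t":"pics/top0.png","s":"pics/scene0.png"}[n]),bx),grip(im,bx))
cv2.imwrite("pics/c7.png",np.hstack([cv2.resize(t[140:300,200:440],(450,300)),cv2.resize(s[130:330,80:330],(350,280)) if 0 else cv2.resize(s[130:330,80:330],(350,300))]))
E
```

```text
t: 17.65
ee_pos: [0.5273, -0.3145, 0.28]
tool_rot: [0.0, -0.001, 1.0, 0.001]
wrist_force: [0.6, 1.1, -0.1]
finger_gap: 0.0002
grip_force: 0.0
[215.36792453 227.10377358] [326.06122449 189.69387755] ball (array([ 0.63318265, -0.11304349,  0.12398023]), np.float64(0.0006320552096516425))
t [300.89655172 202.51724138] [300.64285714 201.60714286]
s [251.68361582 196.1299435 ] [251.97126437 196.71264368]
```

View pics/c7.png

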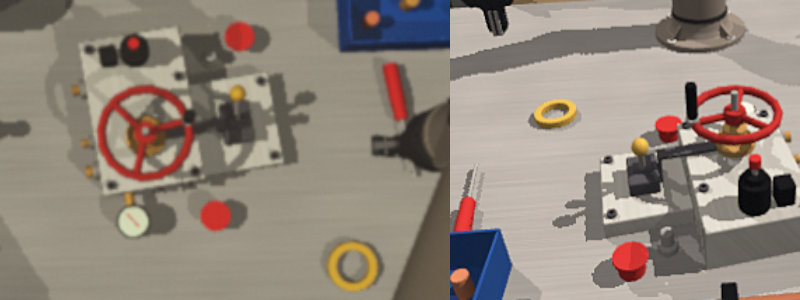

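The ball now stands at its far-side position: scene (215,227), lean about +0.5 rad. The grip is where I set it and the loose parts are undisturbed. Handing in.

```bash
python3 -c "
from cell import arm
print(arm.finish_job())"
```

```text
the job is handed in; nothing more can be done
None
```

The job is handed in. I wound the valve anticlockwise about 1.25 turns to its hard stop and backed it off clockwise a quarter turn, then pushed the lock lever over to its far stop. The final pictures show the wheel where I set it and no sign of the loose parts having moved, at about 18 s of the 72 s allowed.

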